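Restock the spice carousel and bring the new jar to the front

ROBOT

A 7-joint arm with a two-finger parallel gripper is mounted at the origin on a cart in front of the work surface, level with it; the furniture and walls round the work are solid. World frame = base frame: x ahead of the robot, y to its left, z up, the work surface at z = 0. Lengths are in m, angles in rad, forces in N, time in s.
With the tool pointing down it reaches from about 0.425 to 0.925 m from the base axis. Payload 6.8 kg.
Tool frame: the origin (TCP) lies at the very end of the fingers, on their centre line; the grasp point (between the pads) lies 19 mm behind it; z points along the fingers, y is the line along which they close (so a half turn about z gives the same grasp; the last joint's range is limited). The gripper opens to 85 mm and grips with 20 to 120 N. Pads are 22 mm wide; open, the fingers measure 114 mm over their backs; the gripper's body (76 mm by 85 mm) begins 54 mm behind the grasp point. The pads swing forward as they close: fully open they stand 13 mm farther back than shut.
Start: joints at [-1.456, 0.477, 0.022, 1.555, -0.011, 1.109, -0.083], TCP at [0.149, 0.658, 0.231] pointing down, gripper open.
Joint ranges: [-2.96, 2.96], [-0.34, 2.1], [-1.41, 1.46], [0.24, 2.44], [-1.37, 4.51], [0.17, 1.92], [-2.96, 2.96]. Speed limits (rad/s): [2.39, 2.39, 3.14, 3.14, 3.14, 3.14, 3.14].

INTERFACE

Orientations are given as a rotation vector (axis times angle).
In Python, from bench import get_obs, viewer, r gives the robot as it stands. The module is installed in compiled form; this text tells all that it offers.
- The arm moves only by the tool play_rows, never from a script. Its argument "commands" is a list that holds one entry, the list of rows, each a list of 5 numbers: the gripper's target within -1 to 1 (shut at 1, half-way at 0, fully open at -1), then the shift along the tool's x, y, z scaled (see below), then the turn about the tool's z scaled (see below). A call has 1 to 12 rows; each row is the pose to reach, as a shift and turn from the pose commanded when the call began, along the tool's axes at that moment; what a row does not reach only later rows make up. The controller multiplies each number of a shift by 0.2 m and each number of a turn by pi/2 rad. A row lasts 1/12 s, in which the tool goes at most 41.7 mm and 7.16 degrees, less where a joint would pass 70% of its speed; a pose out of reach is approached as far as the arm can. A call with a number of a shift or a turn outside -1 to 1 is refused whole. A call with a gripper value outside its range is refused whole. The fingers move at their own pace and stop on an object; "grip_force" is the grip in N (left out, the last holds). Time passes only in rows, so rows that repeat a pose let the fingers close. It gives the time, the measured TCP pose, the force, the opening and the grip force at its end, in the units of the state.
- get_obs(): the state, without advancing time (a new reading comes with each control period).
- viewer.grab_frame(name): name is "scene" or "top" or "wrist"; returns a dict with "pixels" (400x640x3 uint8, red, green, blue), "fovy" (degrees; the focal length in pixels is half the picture's height over the tangent of half this angle, whatever the lens; pixels are square), "cx", "cy" (the principal point, pixels), "world_to_cam" (4x4, takes a point from world to camera coordinates); the wrist camera has in their place "hand_eye" (4x4, takes a point from camera to tool coordinates, whose origin is the TCP and whose axes are the flange's). Camera axes: x right, y up, looking along -z (the intrinsics and any distortion apply to the point x, -y, -z); pixel columns grow to the right and rows downward; lengths in m; the calibration is good to about 2 mm. A picture is of the moment at which its call begins: read the wrist's pose just before it. There is no depth.
- r.hand_in(): hands the job in; it is judged then, once.
Trained networks look in a picture, given as the dict that the camera call returned (one of the last four; its "shot" number tells which), for a name from the list of things; names that differ only in an ending like _2 or _b are one class to them, and where a whole thing is asked for, a point or a joint stands for the part that bears it (a point fixed in the world has none). Each returns a list of dicts, best first, with "score" (0 to 1); they miss things now and then, are a little off and sometimes report something else, mostly with a low value. They report only what shows in the picture. A call takes as long as a camera call.
- viewer.trace(picture, thing): "pixels" (400x640 bool, what is visible of it) and "rect" ([left, top, right, bottom] in pixels, round what is visible of it).
The state is a dict: "clock": time; "joints": joint angles; "qvel": joint speeds; "tau": joint torques, N m; "tcp_pos": TCP position; "orientation": TCP orientation; "contact_force": force on the tool from outside, world axes, zero at the start; "moment": the same for the moment, N m; "grip_width": finger opening in m; "gripper_force": force on a finger pad.
Only numpy, scipy, OpenCV 4.12 (cv2) and the standard library are available. Lean on these libraries where they do the work, as an engineer would, in place of code of your own. Each camera call takes 0.05 s, during which the arm holds its last target. There are 200 camera calls.

TASK

First stand the loose spice jar upright in the one empty pocket of the spice carousel, setting it in rather than dropping it. Then turn the carousel until that jar is at the front, in line with the pointer on the carousel's foot, and finish still gripping the wooden handle on top so that the turntable is held still there: do not let go. Leave the ramekin and the jam jar where they are.

Things in the scene. Friction and masses are not known exactly. Their poses are not given: they have to be found in the camera images.
- spice_jar: Spice jar with a screw cap, the only one not on the carousel: round, 45 mm diameter with straight upright walls, 106 mm tall, about 110 g, cap fixed from 85 mm up. Stands on the worktop left or right of the carousel (it and the ramekin may have exchanged sides). Origin: centre of its underside; z up along its axis.
- carousel: Fixed foot of the carousel: dark steel disc of 100 mm radius, 12 mm high, with a low tongue (the pointer, 30 mm wide, 10 mm high, ending 175 mm from the axis, small steel stud near its end) showing which way is the front. Origin: on the turning axis at worktop height; pointer along its -x axis, roughly towards the robot. Place and yaw vary.
- turntable (a joint): Angle (rad) of the wooden turntable (disc, radius 134 mm, top 26 mm above the worktop), counter-clockwise from above; no stops; damped bearing, about 0.4 N m at 1 rad/s: grip firmly (30 to 50 N) and turn smoothly; stays where left. 0 or any whole turn = empty pocket at the pointer. Four pockets 90 degrees apart; three hold fixed jars (45 mm wide, up to 132 mm above the worktop).
- empty_pocket (a point): Centre of the floor of the empty pocket, 26 mm above the worktop; turns with the turntable, 95 mm from its axis. The pocket is a steel cup of 56 mm inner diameter, 46 mm high, its top 6 mm flared to 64 mm inside and 69 mm outside (rim 72 mm above the worktop), open at the top; jars stand loosely in such cups and rock if jerked. z up; its x axis points to the turning axis.
- front_mark (a point): Fixed point where the empty pocket's centre lies when it faces front: 95 mm from the turning axis in the pointer's direction, 26 mm above the worktop.
- handle: Wooden handle bar on the turntable's axis, on top of an 18 mm steel post: 56 mm long, 16 mm thick, 38 mm high, from 152 to 190 mm above the worktop, well above the jars. It turns with the turntable; its long side (x axis) is always in line with the empty pocket. Grip it across its 16 mm thickness. Origin: centre of its underside, on the axis.
- handle_grip (a point): Middle of the handle bar's upper part, on the turning axis, 176 mm above the worktop; x axis along the bar, y across its thickness.
- ramekin: Loose small white ribbed ceramic dish, 69 mm diameter, 46 mm high, on the other side of the carousel from the jar; leave it alone. Origin: centre of its underside.
- jam_jar: Loose jam jar with a white lid, 69 mm diameter, 99 mm tall, at the far right; leave it alone. Origin: centre of its underside.

How it is judged:
By the outcome, as a careful person would: the job done as asked, in the order asked, and still so for the second after the job is handed in, while the arm keeps its last pose, push and grip.
It also fails if it takes over 67 s, if anything falls off the work surface, if the arm or the gripper's body presses on something with over 40 N, if the wrist force passes 120 N, or if a joint passes its speed limit or range.

## Working session

There is one attempt and no reset: what is moved stays moved. The work goes in short steps, Python scripts to look and compute and a tool call to move; the robot and the scene stay as the last step left them, time stands still between calls to the robot, and variables do not carry over. Pictures are saved under pics/ and viewed, at most 10 in all, crops included, and the job is handed in when it is done.

Besides the shell and the picture viewer there is one more tool, called after "Call:" as name([rows], argument=value, ...), one row to a line, values as JSON. play_rows: Moves the arm, as the interface text tells. Shifts and turns lie within -1 to 1; 1 stands for 0.2 m of shift or pi/2 rad of turn. Its arguments: {"type":"object","properties":{"commands":{"type":"array","items":{"type":"array","items":{"type":"array","items":{"type":"number","minimum":-1,"maximum":1}}}},"grip_force":{"type":"number"}},"required":["commands"]}

```bash
mkdir -p pics; cat > h.py <<'E'
import numpy as np, cv2
from bench import get_obs, viewer, r
from scipy.spatial.transform import Rotation as R
def f(d): return 200/np.tan(np.radians(d["fovy"])/2)
def ray(d,u,v,T=None):
    """origin, direction in world"""
    k=f(d); c=np.array([(u-d["cx"])/k,-(v-d["cy"])/k,-1.])
    M=np.linalg.inv(d["world_to_cam"]) if T is None else T@d["hand_eye"]
    return M[:3,3],M[:3,:3]@c
def onz(d,u,v,z,T=None):
    o,q=ray(d,u,v,T); return o+q*(z-o[2])/q[2]
def proj(d,p):
    c=(d["world_to_cam"]@np.append(p,1))[:3]; k=f(d)
    return d["cx"]+k*c[0]/-c[2], d["cy"]-k*c[1]/-c[2]
def save(d,n): cv2.imwrite("pics/"+n+".png",cv2.cvtColor(d["pixels"],cv2.COLOR_RGB2BGR))
E
python3 - <<'E'
from h import *
o=get_obs(); print({k:np.round(v,3) for k,v in o.items()})
for n in("scene","top"):
    d=viewer.grab_frame(n); save(d,n+"0"); print(n,[k for k in d],d["fovy"],d["cx"],d["cy"]); print(np.linalg.inv(d["world_to_cam"]).round(3))
    print({k:v for k,v in d.items() if k not in("pixels","world_to_cam")})
    for t in("spice_jar","carousel","turntable","empty_pocket","handle","ramekin","jam_jar"):
        for q in viewer.trace(d,t)[:2]: print(t,round(q["score"],2),np.round(q["rect"]), q["pixels"].sum())
E
```

```text
{'clock': np.float64(0.0), 'joints': array([-1.456,  0.478,  0.022,  1.556, -0.012,  1.109, -0.083]), 'qvel': array([ 0.001,  0.001,  0.001, -0.001,  0.001,  0.   ,  0.001]), 'tau': array([ 1.0000e-03, -5.9643e+01,  1.6080e+00, -2.8120e+01,  1.2000e-02,
        9.0000e-03, -0.0000e+00]), 'tcp_pos': array([0.149, 0.658, 0.23 ]), 'orientation': array([-3.490e-01, -3.122e+00,  3.000e-03]), 'contact_force': array([-0.248, -0.04 ,  0.173]), 'moment': array([-0.009,  0.027,  0.02 ]), 'gripper_force': np.float64(0.0), 'grip_width': np.float64(0.085)}
scene ['pixels', 'fovy', 'cx', 'cy', 'world_to_cam', 'shot'] 49.99039862199089 317.8001911256623 202.76876562516642
[[ 0.885  0.208 -0.417 -0.011]
 [-0.466  0.426 -0.776 -1.022]
 [ 0.016  0.88   0.474  0.745]
 [ 0.     0.     0.     1.   ]]
{'fovy': 49.99039862199089, 'cx': 317.8001911256623, 'cy': 202.76876562516642, 'shot': 1}
spice_jar 0.76 [249. 174. 264. 207.] 381
carousel 0.57 [286. 178. 370. 258.] 3934
turntable 0.95 [284. 179. 371. 249.] 3730
turntable 0.47 [285. 178. 369. 255.] 3996
empty_pocket 0.92 [286. 180. 366. 252.] 3818
handle 0.77 [320. 179. 342. 191.] 200
ramekin 0.7 [322. 283. 352. 312.] 655
jam_jar 0.68 [388. 251. 418. 298.] 1142
top ['pixels', 'fovy', 'cx', 'cy', 'world_to_cam', 'shot'] 51.77524432790158 318.8144761977898 196.5360557078731
[[-0.009  0.997 -0.075  0.449]
 [-1.    -0.01  -0.002 -0.013]
 [-0.002  0.075  0.997  1.252]
 [ 0.     0.     0.     1.   ]]
{'fovy': 51.77524432790158, 'cx': 318.8144761977898, 'cy': 196.5360557078731, 'shot': 2}
spice_jar 0.58 [198. 223. 223. 236.] 326
spice_jar 0.44 [264. 140. 356. 230.] 6281
turntable 0.85 [261. 140. 356. 231.] 6278
empty_pocket 0.93 [267. 140. 356. 229.] 6150
handle 0.54 [307. 171. 317. 189.] 139
ramekin 0.58 [407. 224. 431. 248.] 495
jam_jar 0.81 [408. 155. 438. 179.] 613
```

```bash
python3 - <<'E'
import cv2
a=cv2.imread("pics/top0.png")[120:270,170:450]; b=cv2.imread("pics/scene0.png")[150:330,210:450]
cv2.imwrite("pics/top0c.png",cv2.resize(a,None,fx=2.85,fy=2.85,interpolation=3)); cv2.imwrite("pics/sc0c.png",cv2.resize(b,None,fx=3.3,fy=3.3,interpolation=3))
E
```

```text
(no output)
```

View pics/top0c.png

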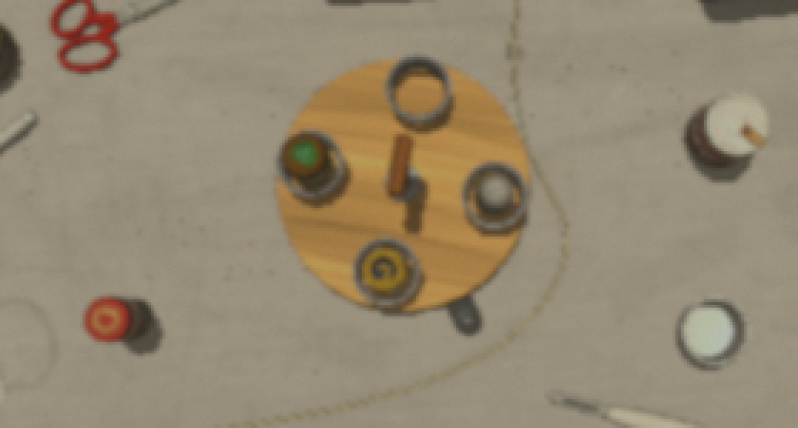

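View pics/sc0c.png

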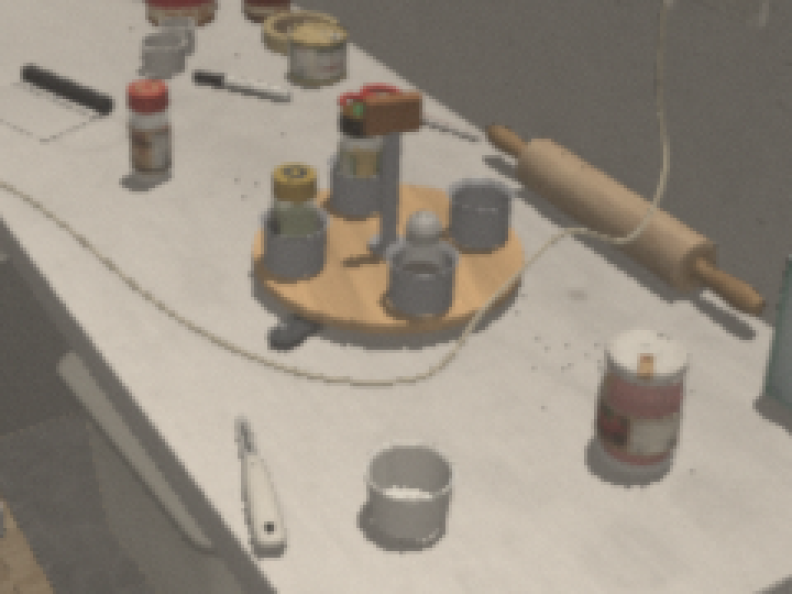

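The top view shows the red-capped jar at px (208,232), the empty cup at (317,152) at the far side, the handle at (312,180), and the pointer tip at (334,234). The ramekin is at right near and the jam jar at far right. The scene view confirms it.

```bash
cat >> h.py <<'E'
def mask(d,t):
    q=viewer.trace(d,t); return q[0]["pixels"].astype(np.uint8) if q else None
def samp(d,C,rad,z,n=120):
    a=np.linspace(0,2*np.pi,n,endpoint=False)
    return np.array([proj(d,[C[0]+rad*np.cos(t),C[1]+rad*np.sin(t),z]) for t in a])
def silh(d,prims,shape=(400,640)):
    m=np.zeros(shape,np.uint8)
    for C,rad,z0,z1 in prims:
        h=cv2.convexHull(np.vstack([samp(d,C,rad,z0),samp(d,C,rad,z1)]).astype(np.float32))
        cv2.fillConvexPoly(m,np.round(h*16).astype(np.int32),1,shift=4)
    return m
E
python3 - <<'E'
from h import *
from scipy.optimize import minimize
o=get_obs(); Rm=R.from_rotvec(o["orientation"]).as_matrix(); print(Rm.round(3))
D={n:viewer.grab_frame(n) for n in("top","scene")}
d=D["top"]
for n,z in(("spice_jar",.106),("ramekin",.046),("jam_jar",.099)):
    best=[]
    for cam in D:
        q=viewer.trace(D[cam],n)
        if not q: print(n,cam,"none");continue
        rc=q[0]["rect"]; p=onz(D[cam],(rc[0]+rc[2])/2,(rc[1]+rc[3])/2,z/2); m=q[0]["pixels"].astype(np.uint8)
        rad={"spice_jar":.0225}.get(n,.0345)
        fn=lambda C:-np.sum(silh(D[cam],[(C,rad,0,z)])&m)/np.sum(silh(D[cam],[(C,rad,0,z)])|m)
        s=minimize(fn,p[:2],method="Nelder-Mead",options=dict(initial_simplex=p[:2]+np.array([[0,0],[.01,0],[0,.01]])))
        print(n,cam,s.x.round(4),s.fun)
m=mask(d,"turntable")
# wooden disc
hsv=cv2.cvtColor(d["pixels"],cv2.COLOR_RGB2HSV)
for cam in D:
    hsv=cv2.cvtColor(D[cam]["pixels"],cv2.COLOR_RGB2HSV); m=mask(D[cam],"turntable")
    w=((hsv[...,0]<25)&(hsv[...,1]>90)&(cv2.dilate(m,np.ones((9,9)))>0))
    v,u=np.nonzero(w); P=np.array([onz(D[cam],a,b,.026)[:2] for a,b in zip(u,v)])
    h=cv2.convexHull(P.astype(np.float32))[:,0]
    from scipy.optimize import least_squares
    c=P.mean(0)
    s=least_squares(lambda x:np.hypot(*(h-x[:2]).T)-.134,c,loss="soft_l1",f_scale=.002)
    print(cam,"disc",s.x.round(4),np.round(np.hypot(*(h-s.x).T)-.134,3)[:40])
for n,u,v,z in(("rim",317.4,152.3,.072),("ptr",333.9,234,.01),("jar cap",207.9,231.9,.106),("handle a",404/2.85+170,137/2.85+120,.19),("handle b",397/2.85+170,193/2.85+120,.19)): print(n,onz(d,u,v,z).round(4))
E
```

```text
[[-0.975  0.221 -0.   ]
 [ 0.221  0.975  0.   ]
 [ 0.     0.    -1.   ]]
spice_jar top [0.5023 0.3277] 0.0
spice_jar scene [0.4783 0.2609] 0.0
ramekin top [ 0.5056 -0.2992] 0.0
ramekin scene [ 0.4698 -0.3563] 0.0
jam_jar top [ 0.6863 -0.4007] 0.0
jam_jar scene [ 0.6895 -0.3844] 0.0
top disc [0.5797 0.0113] [ 0.    -0.001 -0.001 -0.    -0.001 -0.    -0.001 -0.001  0.    -0.
 -0.    -0.002 -0.002 -0.002 -0.001 -0.    -0.    -0.001 -0.002 -0.001
 -0.    -0.001 -0.001 -0.001 -0.001  0.    -0.001 -0.     0.    -0.
 -0.001  0.     0.     0.001 -0.    -0.     0.    -0.    -0.001 -0.001]
scene disc [0.5786 0.0109] [ 0.228  0.243  0.242  0.242  0.224  0.216  0.058 -0.006 -0.006 -0.006
 -0.006 -0.002 -0.002 -0.001 -0.     0.003  0.002  0.004  0.006  0.004
  0.004  0.005  0.006  0.004  0.003 -0.005 -0.003 -0.004 -0.002 -0.003
 -0.002]
rim [ 0.667  -0.0084  0.072 ]
ptr [ 0.43   -0.0554  0.01  ]
jar cap [0.4406 0.2971 0.106 ]
handle a [0.6039 0.0061 0.19  ]
handle b [0.5527 0.0129 0.19  ]<stdin>:13: RuntimeWarning: overflow encountered in scalar negative
```

```bash
python3 - <<'E'
from h import *
from scipy.optimize import minimize, least_squares
D={n:viewer.grab_frame(n) for n in("top","scene")}
for n,z,rad in(("spice_jar",.106,.0225),("ramekin",.046,.0345),("jam_jar",.099,.0345)):
    for cam in D:
        q=viewer.trace(D[cam],n)
        if not q: print(n,cam,"none");continue
        rc=q[0]["rect"]; p=onz(D[cam],(rc[0]+rc[2])/2,(rc[1]+rc[3])/2,z/2); m=q[0]["pixels"].astype(np.uint8)
        def fn(C):
            s=silh(D[cam],[(C,rad,0,z)]); return -float((s&m).sum())/float((s|m).sum())
        s=minimize(fn,p[:2],method="Nelder-Mead",options=dict(initial_simplex=p[:2]+np.array([[0,0],[.01,0],[0,.01]])))
        print(n,cam,s.x.round(4),round(s.fun,3))
# handle, fit a rotated box in both
C0=np.array([.5795,.011])
def box(d,C,a):
    X=np.array([np.cos(a),np.sin(a)]);Y=np.array([-X[1],X[0]])
    p=np.array([proj(d,[*(C+sx*.028*X+sy*.008*Y),z]) for sx in(-1,1) for sy in(-1,1) for z in(.152,.19)])
    m=np.zeros((400,640),np.uint8); cv2.fillConvexPoly(m,np.round(cv2.convexHull(p.astype(np.float32))*16).astype(np.int32),1,shift=4); return m
for cam in D:
    m=mask(D[cam],"handle")
    def fn(x):
        s=box(D[cam],x[:2],x[2]); return -float((s&m).sum())/float((s|m).sum())
    x0=np.array([*C0,-.16]); s=minimize(fn,x0,method="Nelder-Mead",options=dict(initial_simplex=x0+np.array([[0,0,0],[.008,0,0],[0,.008,0],[0,0,.15]])))
    print(cam,"handle",s.x.round(4),round(s.fun,3))
E
```

```text
spice_jar top [0.4414 0.3007] -0.833
spice_jar scene [0.4427 0.3083] -0.869
ramekin top [ 0.4211 -0.3066] -0.79
ramekin scene [ 0.4276 -0.2988] -0.801
jam_jar top [ 0.6293 -0.3203] -0.864
jam_jar scene [ 0.6317 -0.3184] -0.87
top handle [ 0.6047  0.0429 -1.2294] -0.034
scene handle [0.5797 0.0133 0.0385] -0.741
```

Call:
play_rows([
  [[-1, -0.2, -0.15, 0, 0], [-1, -0.4, -0.3, 0, 0], [-1, -0.6, -0.45, 0, 0], [-1, -0.75, -0.58, 0, 0], [-1, -0.9, -0.7, 0, 0], [-1, -0.9, -0.7, 0, 0], [-1, -0.9, -0.7, 0, 0]],
], grip_force=30)

```text
clock: 2.43
tcp_pos: [0.2986, 0.477, 0.2317]
orientation: [0.363, 3.118, -0.002]
contact_force: [-0.8, -0.5, -0.3]
grip_width: 0.085
gripper_force: 0.0
```

Call:
play_rows([
  [[-1, -0.2, -0.15, 0, 0], [-1, -0.4, -0.3, 0, 0], [-1, -0.6, -0.45, 0, 0], [-1, -0.75, -0.58, 0, 0], [-1, -0.9, -0.7, 0, 0], [-1, -0.9, -0.7, 0, 0], [-1, -0.9, -0.7, 0, 0]],
])

```text
clock: 3.02
tcp_pos: [0.4419, 0.3011, 0.2317]
orientation: [0.362, 3.119, -0.002]
contact_force: [-0.3, 0.7, -0.2]
grip_width: 0.0853
gripper_force: 0.0
```

```bash
cat >> h.py <<'E'
def tool():
    o=get_obs(); T=np.eye(4); T[:3,:3]=R.from_rotvec(o["orientation"]).as_matrix(); T[:3,3]=o["tcp_pos"]; return o,T
def wproj(d,T,p):
    c=(np.linalg.inv(T@d["hand_eye"])@np.append(p,1))[:3]; k=f(d); return d["cx"]+k*c[0]/-c[2], d["cy"]-k*c[1]/-c[2]
E
python3 - <<'E'
from h import *
o,T=tool(); print(o["joints"].round(3),o["tcp_pos"].round(4),o["orientation"].round(3),o["clock"])
d=viewer.grab_frame("wrist"); save(d,"w1"); print(d["hand_eye"].round(3),d["fovy"],d["cx"],d["cy"])
for q in viewer.trace(d,"spice_jar"):
    rc=q["rect"]; print(q["score"],rc, onz(d,(rc[0]+rc[2])/2,(rc[1]+rc[3])/2,.1,T))
print(wproj(d,T,[.4414,.3007,.106]),wproj(d,T,[.4414,.3007,0]))
E
```

```text
[-0.879  0.245  0.194  1.902 -0.053  0.999  0.677] [0.4419 0.3011 0.2317] [ 3.620e-01  3.119e+00 -2.000e-03] 3.0167
[[-0.     0.952  0.306  0.079]
 [ 1.     0.    -0.    -0.   ]
 [-0.     0.306 -0.952 -0.142]
 [ 0.     0.     0.     1.   ]] 62.700998633597266 317.0962508666408 197.005926359987
0.8 [295.6, 147.8, 344.2, 210.8] [0.43595509 0.30473681 0.1       ]
(np.float64(316.7763588325692), np.float64(188.2080816488644)) (np.float64(316.921100397327), np.float64(162.32764045475162))
```

View pics/w1.png

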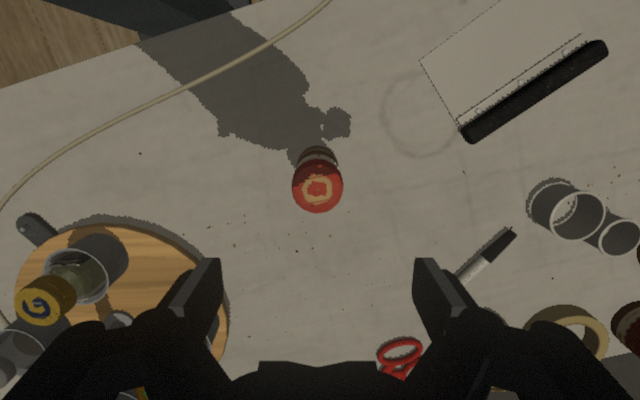

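The wrist view shows the red cap centred at (318,187), within a pixel or two of where my estimate projects. Descending.

Call:
play_rows([
  [[-1, 0, 0, 0.15, 0], [-1, 0, 0, 0.3, 0], [-1, 0, 0, 0.45, 0], [-1, 0, 0, 0.6, 0], [-1, 0, 0, 0.72, 0], [-1, 0, 0, 0.82, 0], [-1, 0, 0, 0.9, 0], [-1, 0, 0, 0.9, 0], [-1, 0, 0, 0.9, 0]],
])

```text
clock: 3.87
tcp_pos: [0.4369, 0.3072, 0.0508]
orientation: [-0.345, -3.121, 0.001]
contact_force: [-0.5, 0.2, 0.1]
grip_width: 0.0853
gripper_force: 0.0
```

Call:
play_rows([
  [[1, 0, 0, 0, 0], [1, 0, 0, 0, 0], [1, 0, 0, 0, 0], [1, 0, 0, 0, 0], [1, 0, 0, 0, 0], [1, 0, 0, 0, 0], [1, 0, 0, 0, 0], [1, 0, 0, 0, 0]],
], grip_force=30)

```text
clock: 4.53
tcp_pos: [0.439, 0.3063, 0.0524]
orientation: [0.35, 3.121, 0.003]
contact_force: [-1.1, -0.1, 7.1]
grip_width: 0.0434
gripper_force: 26.3
```

Call:
play_rows([
  [[1, 0, 0, -0.04, 0], [1, 0, 0, -0.12, 0], [1, 0, 0, -0.24, 0], [1, 0, 0, -0.38, 0], [1, 0, 0, -0.52, 0], [1, 0, 0, -0.66, 0], [1, 0, 0, -0.8, 0], [1, 0, 0, -0.92, 0], [1, 0, 0, -1, 0], [1, 0, 0, -1, 0], [1, 0, 0, -1, 0]],
])

```text
clock: 5.45
tcp_pos: [0.4384, 0.3057, 0.252]
orientation: [0.349, 3.121, 0.002]
contact_force: [0.5, -1.0, -1.5]
grip_width: 0.0439
gripper_force: 27.7
```

```bash
python3 - <<'E'
from h import *
o,T=tool(); print(o["joints"].round(3),o["tcp_pos"].round(4),o["orientation"].round(3),o["clock"],o["grip_width"],o["contact_force"].round(2))
d=viewer.grab_frame("wrist")
D={n:viewer.grab_frame(n) for n in("top","scene")}
for q in viewer.trace(d,"spice_jar"):
    rc=q["rect"]; print("jar",q["score"],rc)
print(T[:3,3], [np.round(wproj(d,T,(T@[x,0,.05-.106,1])[:3]),1) for x in(-.004,0,.004)])
w=d["pixels"]; cv2.imwrite("pics/w2c.png",cv2.resize(cv2.cvtColor(w,4)[120:400,180:460],None,fx=2,fy=2,interpolation=3))
t=cv2.cvtColor(D["top"]["pixels"],4)[130:245,250:365]; cv2.imwrite("pics/t2c.png",cv2.resize(t,None,fx=5.2,fy=5.2,interpolation=2))
E
```

```text
[-0.892  0.223  0.195  1.88  -0.05   1.042  0.672] [0.4384 0.3057 0.252 ] [3.490e-01 3.121e+00 2.000e-03] 5.45 0.04392380033549085 [ 0.49 -0.98 -1.52]
jar 0.9 [261.4, 198.8, 381.0, 365.7]
jar 0.47 [21.0, 379.8, 53.1, 399.0]
[0.4384375  0.30573873 0.25197772] [array([317.5, 357.8]), array([317.5, 347.9]), array([317.5, 337.7])]
```

View pics/w2c.png

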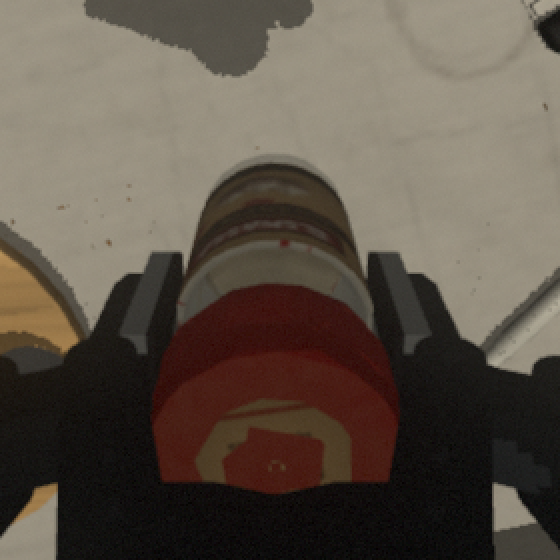

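View pics/t2c.png

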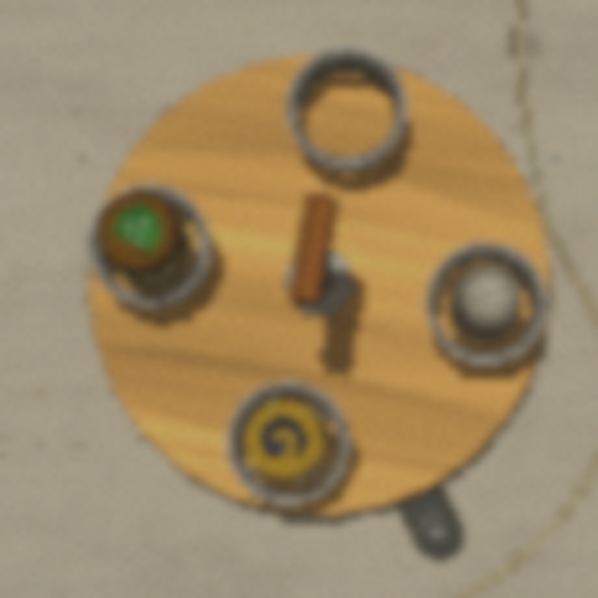

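The jar hangs upright with its cap centred at wrist px (318,353), about 3 mm off along tool −x. The top crop shows the empty cup rim centred at crop (348,110), the other cups at (153,249), (487,305) and (290,446), and the pointer stud end at (440,545).

```bash
python3 - <<'E'
from h import *
from scipy.optimize import least_squares
d=viewer.grab_frame("top")
cr=np.array([[348.5,110],[153.5,249],[290,446],[487.5,305]]); px=(cr+.5)/5.2-.5+[250,130]
P=np.array([onz(d,*p,.072)[:2] for p in px])
def res(x): 
    a=x[2]+np.arange(4)*np.pi/2
    return (P-np.c_[x[0]+.095*np.cos(a),x[1]+.095*np.sin(a)]).ravel()
s=least_squares(res,[.58,.011,-.17]); print(P.round(4),s.x.round(4),np.degrees(s.x[2]),s.fun.round(4))
a=s.x[2]; C=s.x[:2]; print("centre avg",P.mean(0),"pocket",C+.095*np.array([np.cos(a),np.sin(a)]))
for n,c,z in(("stud",(437,542),.01),("tiptop",(442,560),.01),("ha",(319,195),.19),("hb",(307,303),.19)):
    p=onz(d,*((np.array(c)+.5)/5.2-.5+[250,130]),z)[:2]; v=p-C; print(n,p.round(4),np.hypot(*v).round(4),np.degrees(np.arctan2(v[1],v[0])).round(2))
g=cv2.cvtColor(d["pixels"],cv2.COLOR_RGB2GRAY)
# dark pointer pixels beyond the disc
pts=[]
for v in range(215,250):
    for u in range(315,350):
        p=onz(d,u,v,.01)[:2]; q=np.hypot(*(p-C))
        if .142<q<.172 and g[v,u]<95: pts.append(p)
pts=np.array(pts); v=pts.mean(0)-C; print(len(pts),"ptr ang",np.degrees(np.arctan2(v[1],v[0])))
E
```

```text
[[ 0.6716 -0.0062]
 [ 0.5947  0.1026]
 [ 0.4849  0.0277]
 [ 0.5617 -0.0821]] [ 0.5782  0.0105 -0.1781] -10.203380645369645 [-0.0002  0.0001 -0.0003 -0.0014  0.0001  0.0004  0.0004  0.0009]
centre avg [0.57821656 0.01050925] pocket [ 0.67171415 -0.00631932]
stud [ 0.4305 -0.0546] 0.1614 -156.2
tiptop [ 0.4202 -0.0574] 0.172 -156.75
ha [0.6065 0.0082] 0.0284 -4.61
hb [0.5524 0.0146] 0.0262 170.94
74 ptr ang -155.22877144902654
```

Call:
play_rows([
  [[1, -0.06, -0.052, 0, 0], [1, -0.15, -0.13, 0, 0], [1, -0.27, -0.234, 0, 0], [1, -0.39, -0.338, 0, 0], [1, -0.51, -0.442, 0, 0], [1, -0.63, -0.546, 0, 0], [1, -0.7, -0.607, 0, 0], [1, -0.74, -0.641, 0, 0], [1, -0.75, -0.65, 0, 0], [1, -0.75, -0.65, 0, 0]],
])

```text
clock: 6.53
tcp_pos: [0.5556, 0.1459, 0.2506]
orientation: [-0.35, -3.121, 0.001]
contact_force: [-0.5, 0.0, -1.8]
grip_width: 0.0439
gripper_force: 27.7
```

Call:
play_rows([
  [[1, -0.05, -0.043, 0, 0], [1, -0.14, -0.119, 0, 0], [1, -0.25, -0.213, 0, 0], [1, -0.36, -0.307, 0, 0], [1, -0.47, -0.4, 0, 0], [1, -0.58, -0.494, 0, 0], [1, -0.66, -0.562, 0, 0], [1, -0.71, -0.605, 0, 0], [1, -0.7175, -0.6115, 0, 0], [1, -0.7175, -0.6115, 0, 0], [1, -0.7175, -0.6115, 0, 0]],
])

```text
clock: 7.45
tcp_pos: [0.6681, -0.0026, 0.251]
orientation: [-0.345, -3.121, -0.002]
contact_force: [-0.4, 1.5, -1.9]
grip_width: 0.0438
gripper_force: 27.7
```

```bash
python3 - <<'E'
from h import *
o,T=tool(); print(o["joints"].round(3),o["tcp_pos"].round(4),o["orientation"].round(3),o["clock"],o["grip_width"],o["contact_force"].round(2))
d=viewer.grab_frame("wrist")
D={n:viewer.grab_frame(n) for n in("top","scene")}
print(wproj(d,T,[.6717,-.0063,.072]))
im=cv2.cvtColor(d["pixels"],4).copy()
for rad in(.0345,):
    for t in np.linspace(0,6.28,40):
        u,v=wproj(d,T,[.6717+rad*np.cos(t),-.0063+rad*np.sin(t),.072])
        if 0<=v<400: cv2.circle(im,(int(u),int(v)),0,(0,255,0),-1)
w=cv2.resize(im[100:400,170:470],None,fx=1.9,fy=1.9,interpolation=2)
cv2.imwrite("pics/w3c.png",w)
E
```

```text
[-0.336  0.465  0.353  1.569 -0.173  1.139  1.405] [ 0.6681 -0.0026  0.251 ] [-3.450e-01 -3.121e+00 -2.000e-03] 7.45 0.04379531448387664 [-0.45  1.52 -1.92]
(np.float64(314.1424191581909), np.float64(178.3320237342552))
```

View pics/w3c.png

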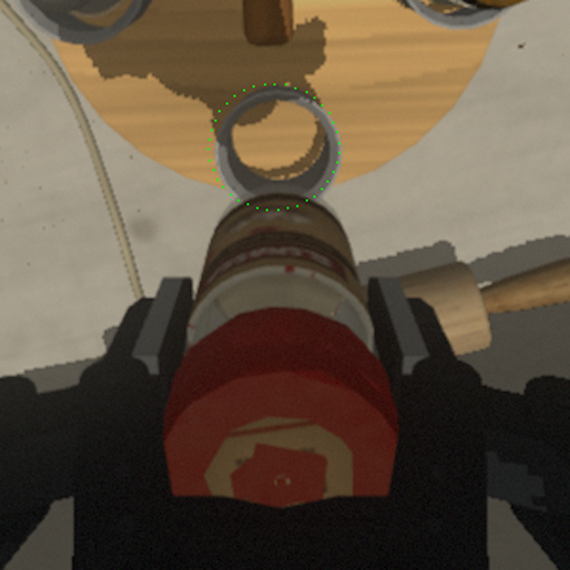

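The wrist view shows the cup's real rim within about 1.5 mm of my projected green circle, so the alignment is good. Next I lower to just above the rim.

Call:
play_rows([
  [[1, 0, 0, 0.04, 0], [1, 0, 0, 0.12, 0], [1, 0, 0, 0.22, 0], [1, 0, 0, 0.32, 0], [1, 0, 0, 0.42, 0], [1, 0, 0, 0.5, 0], [1, 0, 0, 0.55, 0], [1, 0, 0, 0.575, 0], [1, 0, 0, 0.575, 0], [1, 0, 0, 0.575, 0]],
])

```text
clock: 8.43
tcp_pos: [0.6692, -0.0051, 0.1368]
orientation: [0.349, 3.121, 0.0]
contact_force: [1.1, -0.0, -0.2]
grip_width: 0.0437
gripper_force: 27.7
```

```bash
python3 - <<'E'
from h import *
d=viewer.grab_frame("wrist")
d=viewer.grab_frame("scene"); o,T=tool(); print(o["joints"].round(3),o["tcp_pos"].round(4),o["orientation"].round(3),o["clock"],o["grip_width"],o["contact_force"].round(2))
jb=(T@[-.003,0,.052,1])[:3]; print("jar base",jb)
im=cv2.cvtColor(d["pixels"],4).copy()
S=3.6; x0,y0=270,130
big=cv2.resize(im[y0:y0+140,x0:x0+150],None,fx=S,fy=S,interpolation=2)
def dots(C,rad,z,c):
    for p in samp(d,C,rad,z,60): cv2.circle(big,tuple(int(v) for v in ((p[0]-x0+.5)*S-.5,(p[1]-y0+.5)*S-.5)),1,c,-1)
dots([.6717,-.006],.0345,.072,(0,255,0)); dots(jb[:2],.0225,jb[2],(0,0,255))
cv2.imwrite("pics/s4c.png",big)
E
```

```text
[-0.309  0.576  0.32   1.669 -0.216  0.929  1.44 ] [ 0.6697 -0.0053  0.1375] [3.49e-01 3.12e+00 1.00e-03] 8.5333 0.04331491268147163 [-0.21 -0.39 -0.98]
jar base [ 0.67269976 -0.00590574  0.0855204 ]
```

View pics/s4c.png

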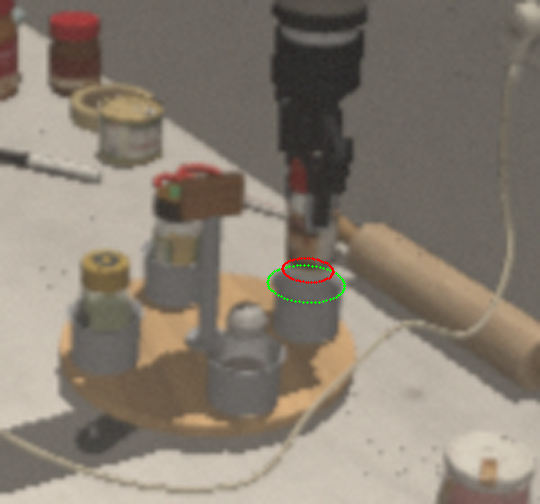

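The scene crop shows the jar just above the cup. My projected base (red) is centred inside the rim (green), so I'm lowering.

Call:
play_rows([
  [[1, 0, 0, 0.02, 0], [1, 0, 0, 0.05, 0], [1, 0, 0, 0.08, 0], [1, 0, 0, 0.11, 0], [1, 0, 0, 0.14, 0], [1, 0, 0, 0.17, 0], [1, 0, 0, 0.2, 0], [1, 0, 0, 0.22, 0], [1, 0, 0, 0.24, 0], [1, 0, 0, 0.25, 0], [1, 0, 0, 0.25, 0]],
])

```text
clock: 9.45
tcp_pos: [0.6686, -0.0052, 0.0857]
orientation: [-0.349, -3.121, 0.0]
contact_force: [0.2, 0.0, -1.4]
grip_width: 0.0434
gripper_force: 27.7
```

Call:
play_rows([
  [[1, 0, 0, 0.005, 0], [1, 0, 0, 0.01, 0], [1, 0, 0, 0.015, 0], [1, 0, 0, 0.02, 0], [1, 0, 0, 0.025, 0], [1, 0, 0, 0.03, 0], [1, 0, 0, 0.03, 0]],
])

```text
clock: 10.03
tcp_pos: [0.6687, -0.0052, 0.0801]
orientation: [-0.349, -3.122, 0.0]
contact_force: [0.7, 0.8, -0.3]
grip_width: 0.0437
gripper_force: 27.7
```

Call:
play_rows([
  [[1, 0, 0, 0.003, 0], [1, 0, 0, 0.006, 0], [1, 0, 0, 0.009, 0], [1, 0, 0, 0.01, 0], [1, 0, 0, 0.01, 0]],
])

```text
clock: 10.45
tcp_pos: [0.669, -0.0052, 0.0786]
orientation: [0.349, 3.122, 0.0]
contact_force: [-0.5, -0.6, 1.3]
grip_width: 0.0436
gripper_force: 27.8
```

Call:
play_rows([
  [[1, 0, 0, 0.003, 0], [1, 0, 0, 0.006, 0], [1, 0, 0, 0.006, 0], [1, 0, 0, 0.006, 0]],
])

```text
clock: 10.78
tcp_pos: [0.6692, -0.0053, 0.0784]
orientation: [0.35, 3.121, 0.001]
contact_force: [-3.5, 0.6, 8.7]
grip_width: 0.0436
gripper_force: 28.3
```

Floor contact at 8.7 N, at the expected height. Releasing gently and rising.

Call:
play_rows([
  [[0.05, 0, 0, 0, 0], [0, 0, 0, 0, 0], [-0.05, 0, 0, 0, 0], [-0.1, 0, 0, 0, 0], [-0.2, 0, 0, 0, 0], [-0.3, 0, 0, 0, 0], [-0.4, 0, 0, 0, 0], [-0.5, 0, 0, 0, 0], [-0.6, 0, 0, 0, 0], [-0.6, 0, 0, 0, 0]],
])

```text
clock: 11.62
tcp_pos: [0.6688, -0.0052, 0.077]
orientation: [-0.349, -3.122, 0.0]
contact_force: [0.5, -0.2, 0.1]
grip_width: 0.068
gripper_force: 0.0
```

Call:
play_rows([
  [[-0.6, 0, 0, -0.03, 0], [-0.6, 0, 0, -0.1, 0], [-0.6, 0, 0, -0.2, 0], [-0.6, 0, 0, -0.32, 0], [-0.6, 0, 0, -0.46, 0], [-0.6, 0, 0, -0.6, 0], [-0.6, 0, 0, -0.74, 0], [-0.6, 0, 0, -0.86, 0], [-0.6, 0, 0, -0.93, 0], [-0.6, 0, 0, -0.95, 0], [-0.6, 0, 0, -0.95, 0]],
])

```text
clock: 12.53
tcp_pos: [0.6696, -0.0054, 0.2695]
orientation: [0.349, 3.119, 0.001]
contact_force: [0.8, 0.9, -0.2]
grip_width: 0.0687
gripper_force: 0.0
```

```bash
python3 - <<'E'
from h import *
D={n:viewer.grab_frame(n) for n in("wrist","top","scene")}
o,T=tool(); print(o["joints"].round(3),o["tcp_pos"].round(4),o["orientation"].round(3),o["clock"],o["grip_width"],o["contact_force"].round(2))
a=cv2.resize(cv2.cvtColor(D["scene"]["pixels"],4)[130:270,270:385],None,fx=3.4,fy=3.4,interpolation=2)
b=cv2.resize(cv2.cvtColor(D["wrist"]["pixels"],4),None,fx=.62,fy=.62,interpolation=3)
H=max(a.shape[0],b.shape[0]); c=np.zeros((H,a.shape[1]+b.shape[1],3),np.uint8); c[:a.shape[0],:a.shape[1]]=a; c[:b.shape[0],a.shape[1]:]=b
cv2.imwrite("pics/c5.png",c); print(c.shape, D["wrist"]["shot"])
for q in viewer.trace(D["wrist"],"handle"): print(q["score"],q["rect"])
# 0.95 test of handle grip target
print(wproj(D["wrist"],T,[.5782,.0105,.19]))
E
```

```text
[-0.338  0.455  0.36   1.551 -0.169  1.169  1.403] [ 0.668  -0.0051  0.2658] [-3.49e-01 -3.12e+00  1.00e-03] 12.6833 0.06816500754872566 [-0.74  0.76 -0.53]
(476, 788, 3) 17
0.94 [301.1, 25.6, 329.3, 117.1]
0.21 [183.2, 0.9, 461.9, 194.5]
(np.float64(309.9035656870322), np.float64(71.06586570627768))
```

View pics/c5.png

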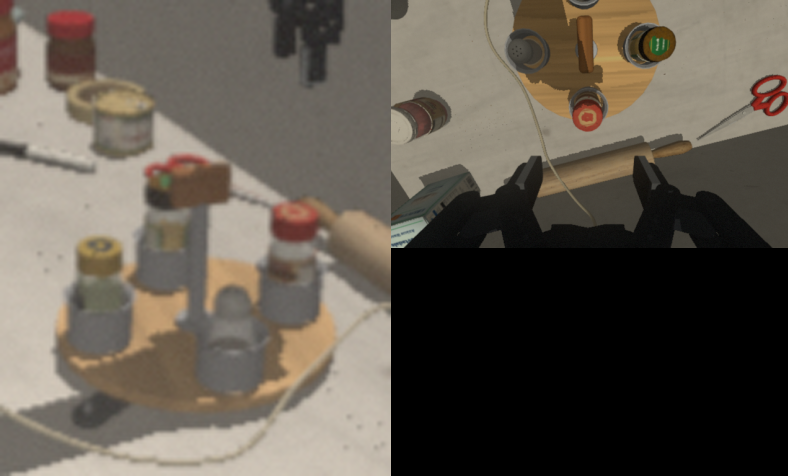

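Scene crop: the jar is seated upright in the empty cup. The wrist view shows its cap above the cup and the handle ahead. Moving over the handle.

Call:
play_rows([
  [[-0.4, 0.05, 0, 0, -0.01], [-0.3, 0.14, 0, 0, -0.02], [-0.2, 0.26, -0.01, 0, -0.029], [-0.1, 0.37, -0.014, 0, -0.029], [0, 0.44, -0.014, 0, -0.029], [0, 0.456, -0.0145, 0, -0.029], [0, 0.456, -0.0145, 0, -0.029], [0, 0.456, -0.0145, 0, -0.029], [0, 0.456, -0.0145, 0, -0.029]],
], grip_force=40)

```text
clock: 13.48
tcp_pos: [0.5801, 0.0119, 0.2668]
orientation: [0.278, 3.129, -0.001]
contact_force: [0.6, 1.3, -0.3]
grip_width: 0.0426
gripper_force: 0.0
```

```bash
python3 - <<'E'
from h import *
o,T=tool(); print(o["joints"].round(3),o["tcp_pos"].round(4),o["orientation"].round(3),o["clock"],o["grip_width"],o["contact_force"].round(2))
d=viewer.grab_frame("wrist"); im=cv2.cvtColor(d["pixels"],4).copy()
yaw=np.degrees(np.arctan2(T[1,1],T[0,1])); print("tool y ang",yaw)
q=viewer.trace(d,"handle")
for k in q: print(k["score"],k["rect"])
m=q[0]["pixels"].astype(np.uint8); cs,_=cv2.findContours(m,0,2); print(cv2.minAreaRect(max(cs,key=cv2.contourArea)))
C=np.array([.579,.0118]); a=np.radians(-10.2)
X=np.array([np.cos(a),np.sin(a)]);Y=np.array([-X[1],X[0]])
for s,t in((1,1),(1,-1),(-1,-1),(-1,1)):
    u,v=wproj(d,T,[*(C+s*.028*X+t*.008*Y),.19]); print(round(u,1),round(v,1)); cv2.circle(im,(int(round(u)),int(round(v))),1,(0,255,0),-1)
cv2.imwrite("pics/w6.png",cv2.resize(im[200:400,200:440],None,fx=3,fy=3,interpolation=2))
E
```

```text
[-0.407  0.295  0.349  1.766 -0.111  1.099  1.371] [0.5801 0.0119 0.2668] [ 2.780e-01  3.129e+00 -1.000e-03] 13.4833 0.042590039104561946 [ 0.63  1.34 -0.33]
tool y ang 79.82938621570567
0.93 [307.3, 162.1, 328.1, 239.9]
0.44 [0.0, 45.7, 54.1, 108.1]
((318.5, 202.0), (80.0, 23.0), 90.0)
327.8 243.1
305.9 243.0
305.1 168.3
328.6 168.3
```

View pics/w6.png

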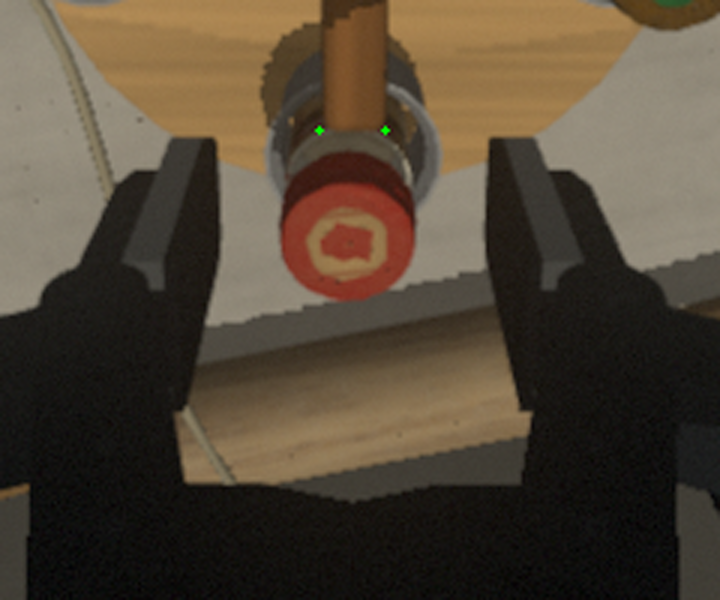

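The handle bar is centred between the fingers (px ~318) and parallel to the pads. Lowering and gripping.

Call:
play_rows([
  [[0, 0, 0, 0.04, 0], [0, 0, 0, 0.12, 0], [0, 0, 0, 0.22, 0], [0, 0, 0, 0.32, 0], [0, 0, 0, 0.42, 0], [0, 0, 0, 0.5, 0], [0, 0, 0, 0.54, 0], [0, 0, 0, 0.55, 0], [0, 0, 0, 0.55, 0], [0, 0, 0, 0.55, 0]],
])

```text
clock: 14.42
tcp_pos: [0.58, 0.012, 0.1578]
orientation: [0.278, 3.128, 0.0]
contact_force: [0.2, -0.2, -0.3]
grip_width: 0.0423
gripper_force: 0.0
```

Call:
play_rows([
  [[0.2, 0, 0, 0, 0], [0.4, 0, 0, 0, 0], [0.6, 0, 0, 0, 0], [0.8, 0, 0, 0, 0], [1, 0, 0, 0, 0], [1, 0, 0, 0, 0], [1, 0, 0, 0, 0], [1, 0, 0, 0, 0], [1, 0, 0, 0, 0]],
], grip_force=45)

```text
clock: 15.17
tcp_pos: [0.5797, 0.0124, 0.1579]
orientation: [0.278, 3.128, 0.001]
contact_force: [-1.1, 1.2, 6.6]
grip_width: 0.0157
gripper_force: 45.8
```

Call:
play_rows([
  [[1, 0, 0, 0, 0.004], [1, 0, 0, 0, 0.012], [1, 0, 0, 0, 0.025], [1, 0, 0, 0, 0.042], [1, 0, 0, 0, 0.064], [1, 0, 0, 0, 0.09], [1, 0, 0, 0, 0.116], [1, 0, 0, 0, 0.142], [1, 0, 0, 0, 0.164], [1, 0, 0, 0, 0.182], [1, 0, 0, 0, 0.194], [1, 0, 0, 0, 0.2]],
], grip_force=50)

```text
clock: 16.17
tcp_pos: [0.58, 0.0131, 0.1579]
orientation: [0.764, 3.046, 0.002]
contact_force: [-1.2, 2.1, 5.4]
grip_width: 0.0153
gripper_force: 48.6
```

```bash
cat > st.py <<'E'
from h import *
o,T=tool(); print(o["joints"].round(3),o["tcp_pos"].round(4),o["clock"],o["grip_width"],o["contact_force"].round(2),o["moment"].round(2),"y ang",np.degrees(np.arctan2(T[1,1],T[0,1])).round(2),"tool xy force",(T[:3,:3].T@o["contact_force"]).round(1))
E
python3 st.py
```

```text
[-0.434  0.422  0.393  1.88  -0.206  0.878  1.14 ] [0.58   0.0131 0.1579] 16.1667 0.015301963921925033 [-1.17  2.09  5.43] [0.3  0.14 0.14] y ang 61.85 tool xy force [ 2.   1.3 -5.4]
```

Call:
play_rows([
  [[1, 0, 0, 0, 0.005], [1, 0, 0, 0, 0.016], [1, 0, 0, 0, 0.033], [1, 0, 0, 0, 0.056], [1, 0, 0, 0, 0.084], [1, 0, 0, 0, 0.114], [1, 0, 0, 0, 0.144], [1, 0, 0, 0, 0.174], [1, 0, 0, 0, 0.204], [1, 0, 0, 0, 0.234], [1, 0, 0, 0, 0.264], [1, 0, 0, 0, 0.294]],
])

```text
clock: 17.17
tcp_pos: [0.5807, 0.0138, 0.158]
orientation: [1.44, 2.79, 0.004]
contact_force: [3.1, 3.6, 2.2]
grip_width: 0.0156
gripper_force: 48.6
```

Call:
play_rows([
  [[1, 0, 0, 0, 0.03], [1, 0, 0, 0, 0.06], [1, 0, 0, 0, 0.09], [1, 0, 0, 0, 0.12], [1, 0, 0, 0, 0.15], [1, 0, 0, 0, 0.18], [1, 0, 0, 0, 0.21], [1, 0, 0, 0, 0.238], [1, 0, 0, 0, 0.261], [1, 0, 0, 0, 0.278], [1, 0, 0, 0, 0.289], [1, 0, 0, 0, 0.294]],
])

```text
clock: 18.17
tcp_pos: [0.5816, 0.0141, 0.158]
orientation: [2.039, 2.387, 0.006]
contact_force: [5.7, 3.8, 1.5]
grip_width: 0.0154
gripper_force: 48.6
```

```bash
python3 st.py
```

```text
[-0.602  0.462  0.621  1.889 -0.342  0.892  0.343] [0.5816 0.0141 0.158 ] 18.1667 0.015402215545263085 [5.67 3.84 1.47] [ 0.66 -0.75  0.15] y ang 9.01 tool xy force [ 2.9  6.2 -1.4]
```

Call:
play_rows([
  [[1, 0, 0, 0, 0.005], [1, 0, 0, 0, 0.016], [1, 0, 0, 0, 0.033], [1, 0, 0, 0, 0.056], [1, 0, 0, 0, 0.084], [1, 0, 0, 0, 0.114], [1, 0, 0, 0, 0.144], [1, 0, 0, 0, 0.174], [1, 0, 0, 0, 0.204], [1, 0, 0, 0, 0.234], [1, 0, 0, 0, 0.264], [1, 0, 0, 0, 0.294]],
])

```text
clock: 19.17
tcp_pos: [0.5826, 0.014, 0.158]
orientation: [2.531, 1.856, 0.009]
contact_force: [9.7, 3.1, -3.1]
grip_width: 0.0153
gripper_force: 48.7
```

Call:
play_rows([
  [[1, 0, 0, 0, 0.03], [1, 0, 0, 0, 0.06], [1, 0, 0, 0, 0.09], [1, 0, 0, 0, 0.12], [1, 0, 0, 0, 0.15], [1, 0, 0, 0, 0.18], [1, 0, 0, 0, 0.21], [1, 0, 0, 0, 0.238], [1, 0, 0, 0, 0.261], [1, 0, 0, 0, 0.278], [1, 0, 0, 0, 0.289], [1, 0, 0, 0, 0.294]],
])

```text
clock: 20.17
tcp_pos: [0.5835, 0.0136, 0.158]
orientation: [2.888, 1.228, 0.012]
contact_force: [14.7, 1.7, -6.3]
grip_width: 0.0151
gripper_force: 48.9
```

```bash
python3 st.py
```

```text
[-0.762  0.539  0.862  1.897 -0.508  0.93  -0.425] [0.5835 0.0136 0.158 ] 20.1667 0.015106821536512521 [14.67  1.71 -6.27] [ 0.49 -2.06  0.13] y ang -43.92 tool xy force [11.4  9.3  6.4]
```

Call:
play_rows([
  [[1, 0.002, 0.001, 0, 0.003], [1, 0.005, 0.004, 0, 0.01], [1, 0.008, 0.006, 0, 0.022], [1, 0.01, 0.008, 0, 0.04], [1, 0.012, 0.01, 0, 0.062], [1, 0.014, 0.012, 0, 0.086], [1, 0.015, 0.013, 0, 0.11], [1, 0.015, 0.013, 0, 0.132], [1, 0.015, 0.013, 0, 0.15], [1, 0.015, 0.013, 0, 0.163], [1, 0.015, 0.013, 0, 0.172], [1, 0.015, 0.013, 0, 0.176]],
])

```text
clock: 21.17
tcp_pos: [0.5838, 0.013, 0.1579]
orientation: [-3.033, -0.816, -0.002]
contact_force: [0.4, 2.6, 8.3]
grip_width: 0.0153
gripper_force: 51.2
```

```bash
python3 st.py; python3 - <<'E'
from h import *
d=viewer.grab_frame("top"); s=viewer.grab_frame("scene")
a=cv2.resize(cv2.cvtColor(d["pixels"],4)[130:245,250:365],None,fx=3.4,fy=3.4,interpolation=2)
b=cv2.resize(cv2.cvtColor(s["pixels"],4)[140:255,270:385],None,fx=3.4,fy=3.4,interpolation=2)
cv2.imwrite("pics/c7.png",np.hstack([a,b]))
for n,D in(("top",d),("scene",s)):
    for q in viewer.trace(D,"spice_jar")[:2]: print(n,q["score"],q["rect"])
E
```

```text
[-0.8    0.575  0.934  1.893 -0.565  0.961 -0.65 ] [0.5838 0.013  0.1579] 21.1667 0.015285595587834431 [0.43 2.58 8.28] [0.4  0.09 0.07] y ang -59.89 tool xy force [ 1.7 -2.  -8.3]
top 0.75 [318.2, 201.3, 337.4, 215.1]
scene 0.81 [305.4, 204.3, 319.6, 236.6]
```

View pics/c7.png

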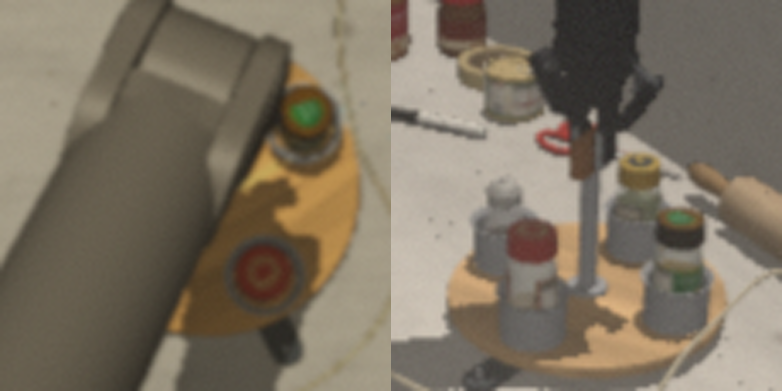

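The top crop shows the red-capped jar in its cup at crop (265,276) with the pointer just beyond at (282,340), a few degrees short. The scene crop shows it upright with the handle gripped. Picture views are used up, so I measure the pointer angle numerically.

```bash
python3 - <<'E'
from h import *
from scipy.optimize import minimize, least_squares
d=viewer.grab_frame("top"); C=np.array([.5782,.0105])
t0=cv2.cvtColor(cv2.imread("pics/top0.png"),cv2.COLOR_BGR2RGB); 
ang=np.arange(-176,-136,1.)
for nm,I in(("t0",t0),("now",d["pixels"])):
    g=cv2.cvtColor(I,cv2.COLOR_RGB2GRAY).astype(np.float32)
    for rr in(.148,.154,.16,.166,.172):
        P=np.array([proj(d,[C[0]+rr*np.cos(np.radians(a)),C[1]+rr*np.sin(np.radians(a)),.01]) for a in ang],np.float32)
        print(nm,rr,cv2.remap(g,P[None,:,0],P[None,:,1],1)[0].astype(int).tolist())
# pointer template fit: tongue model on t0 (dark inside), with axis C
g=cv2.cvtColor(t0,cv2.COLOR_RGB2GRAY).astype(np.float32)
def val(a,w):
    X=np.array([np.cos(a),np.sin(a)]);Y=np.array([-X[1],X[0]])
    P=np.array([proj(d,[*(C+r*X+w*Y),.01]) for r in np.linspace(.143,.165,12)],np.float32)
    return cv2.remap(g,P[None,:,0],P[None,:,1],1).mean()
for a in np.arange(-160,-151,1.): print(a,[int(val(np.radians(a),w)) for w in(-.021,-.018,-.015,-.012,.012,.015,.018,.021)])
# current jar/cup: Hough circle near cup rim
crop=cv2.cvtColor(d["pixels"],cv2.COLOR_RGB2GRAY)[185:235,300:350]; b=cv2.resize(crop,None,fx=6,fy=6,interpolation=2)
h=cv2.HoughCircles(b,cv2.HOUGH_GRADIENT,1,20,param1=80,param2=15,minRadius=50,maxRadius=80)
for c in (h[0][:5] if h is not None else []):
    p=onz(d,(c[0]+.5)/6-.5+300,(c[1]+.5)/6-.5+185,.072)[:2]; v=p-C; print(c,p.round(4),np.hypot(*v),np.degrees(np.arctan2(v[1],v[0])))
m=mask(d,"spice_jar")
q=viewer.trace(d,"spice_jar")[0]["rect"]; p=onz(d,(q[0]+q[2])/2,(q[1]+q[3])/2,.132)[:2]; v=p-C; print("cap",p,np.hypot(*v),np.degrees(np.arctan2(v[1],v[0])))
E
```

```text
t0 0.148 [144, 145, 146, 147, 146, 145, 146, 147, 147, 147, 145, 145, 145, 141, 130, 105, 82, 75, 77, 82, 82, 81, 78, 74, 70, 75, 96, 121, 139, 144, 145, 144, 144, 144, 144, 144, 145, 145, 144, 144]
t0 0.154 [143, 145, 146, 146, 147, 147, 146, 146, 147, 146, 145, 145, 145, 144, 134, 113, 88, 75, 76, 84, 92, 90, 82, 74, 70, 78, 100, 124, 141, 144, 145, 145, 144, 143, 144, 144, 143, 143, 144, 144]
t0 0.16 [145, 145, 146, 146, 146, 146, 147, 146, 146, 144, 146, 146, 146, 145, 139, 122, 94, 74, 69, 75, 82, 82, 78, 72, 70, 84, 110, 132, 144, 145, 145, 145, 144, 144, 144, 143, 144, 144, 144, 144]
t0 0.166 [145, 145, 146, 145, 145, 145, 145, 145, 145, 145, 143, 143, 145, 145, 144, 139, 120, 99, 79, 71, 69, 68, 68, 70, 84, 109, 129, 142, 145, 145, 145, 145, 145, 145, 146, 146, 146, 145, 144, 145]
t0 0.172 [145, 145, 144, 145, 146, 146, 145, 145, 146, 146, 145, 145, 145, 144, 145, 145, 142, 136, 123, 108, 101, 102, 105, 113, 126, 135, 142, 145, 144, 142, 143, 144, 145, 145, 145, 146, 144, 145, 145, 145]
now 0.148 [78, 79, 79, 80, 79, 80, 81, 80, 80, 79, 80, 80, 79, 77, 72, 60, 49, 43, 41, 41,
[... 616 characters left out ...]
, 155, 156, 155, 155, 153, 153]
now 0.172 [79, 80, 80, 79, 80, 79, 78, 80, 81, 80, 80, 80, 79, 79, 80, 83, 93, 107, 115, 111, 107, 108, 110, 120, 133, 144, 150, 152, 153, 152, 153, 154, 155, 155, 155, 156, 156, 155, 155, 155]
-160.0 [146, 145, 145, 145, 82, 80, 73, 70]
-159.0 [145, 145, 145, 145, 80, 74, 70, 79]
-158.0 [145, 145, 145, 140, 75, 70, 77, 101]
-157.0 [145, 145, 142, 126, 70, 75, 97, 125]
-156.0 [145, 142, 129, 102, 74, 94, 123, 140]
-155.0 [143, 132, 105, 80, 91, 119, 139, 144]
-154.0 [134, 108, 82, 73, 116, 137, 144, 145]
-153.0 [112, 85, 73, 75, 136, 144, 145, 145]
-152.0 [87, 74, 75, 81, 144, 145, 145, 144]
cap [ 0.49790999 -0.03087798] 0.09032509556369386 -152.73538852503435
```

Call:
play_rows([
  [[1, 0, 0, 0, 0.003], [1, 0, 0, 0, 0.009], [1, 0, 0, 0, 0.018], [1, 0, 0, 0, 0.029], [1, 0, 0, 0, 0.04], [1, 0, 0, 0, 0.05], [1, 0, 0, 0, 0.057], [1, 0, 0, 0, 0.061], [1, 0, 0, 0, 0.062], [1, 0, 0, 0, 0.062], [1, 0, 0, 0, 0.062]],
])

```text
clock: 22.43
tcp_pos: [0.5839, 0.0129, 0.1579]
orientation: [-3.069, -0.668, -0.002]
contact_force: [-0.1, 2.9, 7.7]
grip_width: 0.0155
gripper_force: 51.1
```

```bash
python3 st.py; python3 - <<'E'
from h import *
from scipy.optimize import minimize
d=viewer.grab_frame("top"); s=viewer.grab_frame("scene"); C=np.array([.5782,.0105])
p=onz(d,(265.5)/3.4-.5+250,(276.5)/3.4-.5+130,.072)[:2]-C; print("cup before",np.hypot(*p),np.degrees(np.arctan2(p[1],p[0])))
for n,D in(("top",d),("scene",s)):
    m=mask(D,"spice_jar")
    if m is None: continue
    z0=.072
    def fn(c):
        k=silh(D,[(c,.0225,z0,.132)]); return -float((k&m).sum())/float((k|m).sum())
    x0=np.array([.4918,-.0288]); q=minimize(fn,x0,method="Nelder-Mead",options=dict(initial_simplex=x0+np.array([[0,0],[.008,0],[0,.008]]))); v=q.x-C
    print(n,"jar",q.x.round(4),round(q.fun,3),np.hypot(*v).round(4),np.degrees(np.arctan2(v[1],v[0])).round(1), m.sum())
# rim radial brightness: fit cup angle by edge gradient on outer rim
g=cv2.GaussianBlur(cv2.cvtColor(d["pixels"],cv2.COLOR_RGB2GRAY).astype(np.float32),(0,0),.7)
best=[]
for a in np.arange(-164,-146,.5):
    c=C+.095*np.array([np.cos(np.radians(a)),np.sin(np.radians(a))])
    f_=lambda r:cv2.remap(g,np.float32(samp(d,c,r,.072))[None,:,0],np.float32(samp(d,c,r,.072))[None,:,1],1)
    best.append((float(np.mean(f_(.0325)-f_(.0285))),a))
print([(a,round(b,1)) for b,a in sorted(best)[::-1][:6]])
E
```

```text
[-0.814  0.588  0.959  1.893 -0.585  0.969 -0.728] [0.5839 0.0129 0.1579] 22.4333 0.015533236874829048 [-0.13  2.87  7.7 ] [ 0.32 -0.04  0.03] y ang -65.45 tool xy force [ 1.1 -2.7 -7.7]
cup before 0.09337393929765214 -150.1009571659151
top jar [ 0.4924 -0.0251] -0.793 0.0929 -157.5 195
scene jar [ 0.4889 -0.0327] -0.914 0.0992 -154.2 372
[(np.float64(-155.5), 5.4), (np.float64(-156.0), 5.4), (np.float64(-155.0), 5.3), (np.float64(-156.5), 5.3), (np.float64(-154.5), 5.1), (np.float64(-157.0), 5.1)]
```

```bash
python3 -c "
from bench import r; print(r.hand_in())"
```

```text
the job is handed in; nothing more can be done
None
```

The jar was set upright in the empty pocket, and the carousel is turned so the jar lines up with the pointer to within about 1° by my measurement. The gripper is still holding the handle, and the job was handed in at about 22.5 s; no verdict came back.

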